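Lock a quick-change bench pin into its cam dock

TASK

Set the wooden bench pin that has the draw bolt into the channel of the aluminium dock, down flat and just short of the two brass spring plungers, not pushing them in, so that the bolt's bent end stands in the open mouth of the cam hook, and let go of it. Then turn the red cam handle clockwise its full half turn so that the hook draws the bench pin home, tight against the blue stops, and let go; do it in two goes, letting go of the handle about half-way to take a fresh hold. Leave the other things on the bench where they are.

Things in the scene. Friction and masses are not known exactly. Their poses are not given: they have to be found in the camera images.
- bench_pin: loose bench pin, 0.32 kg, starts upright: aluminium sled 120 (x) x 50 (y) x 14 mm carrying a light wooden block 40 mm wide (y), 14 to 46 mm above the underside, solid from x = -30 to +25 mm, two prongs behind to x = -62. Origin: centre of the sled's underside; z up; x points forward, to the draw bolt. Best gripped across the wood's 40 mm width, near the origin.
- bolt_end (a point): on the bench pin: lower tip of the bolt's down-bent end, a 6 mm round steel pin, at x = 89, y = 0, z = 8.5 mm in its frame. The 6 mm bolt rod (17 to 23 mm above the underside) stands out 29 mm from the sled's front edge (x = 60), from a blue bracket 18 mm wide and up to 24 mm high.
- dock: fixed aluminium dock plate 215 x 84 mm, top 8 mm above the bench, from x = -171 to +44 mm. Origin: on the cam's vertical axis, at bench height; x points along the channel from its open end to the cam. Channel: x = -166 to -48 mm, between steel rails 56 mm apart and 18 mm above the bench, oiled, with lead-in flares to 26 mm high opening to about 65 mm. The bench pin's x lies along the dock's x.
- load (a point): on the dock, at x = -116.5, y = 0, z = 8 mm in its frame: where the bench pin's origin should lie when it is let go flat in the channel, its front 2.5 mm short of the plungers. The open hook catches the bolt from 4 mm short of here (-x) to 8 mm beyond. When drawn home the origin is 10.5 mm further (x = -106).
- stop (a point): on the dock, midway between the faces of the two blue stops that end the channel, at the height of the plate's top: x = -46, y = 0, z = 8 mm in the dock's frame. The stops are 21 mm high over the bench; from each a round-nosed brass plunger stands out 8 mm (to x = -54); together they push back with 3 N, 4 N when flush.
- cam (a joint): angle of the cam about the dock's z axis, growing clockwise seen from above: 0 = fully open, 3.14 = fully locked (end stop); starts at 0 to 0.2. Stays where it is left (friction 0.03 N m alone, under 0.1 N m while drawing). The hook meets the bolt at about 0.8 to 1.2 and has it home from 2.7.
- cam_handle (a point): top centre of the red handle, on the cam axis, 72 mm above the bench. The handle is a bar 12 mm thick (x) and 48 mm long (y, towards its white dot), 40 to 72 mm above the bench; the frame turns with the cam (yaw = dock's yaw - cam). Below it are a brass disc, 80 mm across, the steel hook, and the bolt with its bracket, up to 32 mm above the bench: keep fingertips above 36 mm.
- bur_stand: white plastic block 50 x 38 x 22 mm with eight small upright burs, bystander; origin near the middle of its underside
- ring_cone: grey ring cone, 48 mm foot, 66 mm tall, carrying a gold ring with a stone, bystander; origin near the middle of its underside
- jar: small amber jar, 48 mm across, 60 mm tall, bystander; origin near the middle of its underside
- clear_case: open clear plastic case 100 x 55 x 40 mm, bystander; origin near the middle of its underside
- hammer: hammer 220 mm long lying flat, bystander; origin on its axis
- screwdriver: screwdriver 140 mm long lying flat, bystander; origin on its axis
- spare_pin: spare plain wooden bench pin, 40 x 90 x 32 mm, without aluminium sled or bolt, bystander; origin near the middle of its underside
Mind the look-alikes: they are no part of the job. Leave any orange, purple or turquoise look-alike of the bench_pin alone.

How it is judged (in metres and radians):
On the way, in this order (a step that is already met when the one before it is completed fails the run):
1. the bench pin lies flat in the dock's channel, its bolt end in the mouth of the open cam (origin at x -121 to -108.5 mm in the dock's frame), and is let go (x of bench_pin in the frame of dock between -0.121 and -0.1085 m and y of bench_pin in the frame of dock between -0.005 and 0.005 m and z of bench_pin in the frame of dock between 0.005 and 0.0105 m and angle between the x axis of bench_pin and the x axis of dock, either way round below 0.08 rad and angle between bench_pin's own z axis and vertical below 0.06 rad and value of joint cam below 0.5 rad and contact force between the fingers and bench_pin below 0.05 N), for 0.2 s.
2. the handle is let go part-way (cam between 0.8 and 2.4 rad) for a fresh hold (value of joint cam between 0.8 and 2.4 rad and contact force between the fingers and anything else below 0.05 N), for 0.1 s.
At the end, for the whole second after the job is handed in: cam at 2.85 rad or more; the bench pin at rest, flat in the channel (within 5 mm sideways, 0.08 rad of its direction), its front within 2 mm of the blue stops, the bolt end within 20 mm of the cam axis (x of bench_pin in the frame of dock between -0.108 and -0.103 m and y of bench_pin in the frame of dock between -0.005 and 0.005 m and z of bench_pin in the frame of dock between 0.005 and 0.0105 m and angle between the x axis of bench_pin and the x axis of dock, either way round below 0.08 rad and angle between bench_pin's own z axis and vertical below 0.06 rad and horizontal distance between bolt_end and dock below 0.02 m and value of joint cam above 2.85 rad and linear speed of bench_pin below 0.01 m/s); the robot touches nothing.
It fails at once if one of the bystanders is moved more than 40 mm (distance of any of bur_stand, ring_cone, jar, clear_case, hammer, screwdriver, spare_pin from where it was at the start of the episode above 0.04 m).
It also fails if it takes over 61 s, if anything falls off the work surface, if the arm or the gripper's body presses on something with over 40 N, if the wrist force passes 120 N, or if a joint passes its speed limit or range.

ROBOT

A 6-joint arm with a two-finger parallel gripper is mounted at the origin on the work surface. World frame = base frame: x ahead of the robot, y to its left, z up, the work surface at z = 0. Lengths are in mm, angles in rad, forces in N, time in s.
With the tool pointing down it reaches from about 275 to 750 mm from the base axis. Payload 10.2 kg.
Tool frame: the origin (TCP) lies midway between the tips of the shut fingers; the grasp point (between the pads) lies 19 mm behind it; z points along the fingers, y is the direction in which the jaws open and shut (so a half turn about z gives the same grasp; the last joint's range is limited). The gripper opens to 85 mm and grips with 20 to 120 N. Pads are 22 mm wide; open, the fingers measure 114 mm over their backs; the gripper's body (76 mm by 85 mm) begins 54 mm behind the grasp point. The pads swing forward as they close: fully open they stand 13 mm farther back than shut.
Start: joints at [-1.543, 0.313, 1.498, -0, 1.331, -0.223], TCP at [130.28, -508.584, 231.294] pointing down, gripper open.
Joint ranges: [-2.94, 2.94], [-0.97, 2.17], [0.19, 2.56], [-1.23, 4.37], [0.02, 3.11], [-2.88, 2.88]. Speed limits (rad/s): [2.39, 2.39, 3.01, 3.14, 3.14, 3.14].

INTERFACE

Orientations are given as a unit quaternion [w, x, y, z].
In Python, from rig import sense, capture, finish_job, search_frame, trace gives the robot as it stands.
- The arm moves only by the tool arm_command, never from a script. Its argument "steps" is one flat list of numbers, 5 for each row, row after row: the shift along the world's x, y, z in units of 50 mm (1.0 is 50 mm), then the turn about the world's z in units of 5 degrees (1.0 is 5 degrees), then the opening in per cent of the stroke, from 0 (shut) to 100 (fully open). In form: [dx, dy, dz, twist, fingers, dx, dy, dz, twist, fingers, ...]. A call has 1 to 5 rows; each row shifts and turns the commanded pose from where the row before left it; what a row does not reach is not made up. A row lasts 1/8 s, in which the tool goes at most 62.5 mm and 10.7 degrees, less where a joint would pass 70% of its speed; a pose out of reach is approached as far as the arm can. A call is refused whole if a number of a shift passes 1 or a number of a turn 1, either way. A call with a gripper value outside its range is refused whole. The fingers move at their own pace and stop on an object; "grip_force" is the grip in N (left out, the last holds). Time passes only in rows, so rows that do not move let the fingers close. It gives the time, the measured TCP pose, the force and the opening at its end, in the units of the state.
- sense(): the state, without advancing time (a new reading comes with each control period).
- capture(name): name is "side" or "top" or "wrist"; returns a dict with "frame" (400x640x3 uint8, blue, green, red), "fov_y" (degrees; the focal length in pixels is half the picture's height over the tangent of half this angle, whatever the lens; pixels are square), "cx", "cy" (the principal point, pixels), "extrinsics" (4x4, takes a point from world to camera coordinates). Camera axes: x right, y down, z forward; pixel columns grow to the right and rows downward; lengths in mm; the calibration is good to about 2 mm. A picture is of the moment at which its call begins. There is no depth.
- finish_job(): hands the job in, once; it reports no verdict.
Trained networks look in a picture, given as the dict that the camera call returned (one of the last four; its "shot" number tells which), for a name from the list of things; names that differ only in an ending like _2 or _b are one class to them, and where a whole thing is asked for, a point or a joint stands for the part that bears it (a point fixed in the world has none). Each returns a list of dicts, best first, with "score" (0 to 1); they miss things now and then, are a little off and sometimes report something else, mostly with a low value. They report only what shows in the picture. A call takes as long as a camera call. They do not tell look-alikes from the thing itself.
- search_frame(picture, target): "point" ([x, y, z] in mm, in world coordinates, good to about 4 mm: the middle of the surface that is visible of it).
- trace(picture, target): "mask" (400x640 bool, what is visible of it).
The state is a dict: "time_s": time; "joints": joint angles; "dq": joint speeds; "tau": joint torques, N m; "eef_pos": TCP position; "ee_rot": TCP orientation; "force": force on the tool from outside, world axes, zero at the start; "wrist_torque": the same for the moment, N m; "grip_width": opening from 0.0 (shut) to 1.0 (fully open).
Only numpy, scipy, OpenCV 4.12 (cv2) and the standard library are available. Lean on these libraries where they do the work, as an engineer would, in place of code of your own. Each camera call takes 0.05 s, during which the arm holds its last target. There are 200 camera calls.

## Working session

There is one attempt and no reset: what is moved stays moved. The work goes in short steps, Python scripts to look and compute and a tool call to move; the robot and the scene stay as the last step left them, time stands still between calls to the robot, and variables do not carry over. Pictures are saved under pics/ and viewed, on a budget of 10 in all, crops included, one or two more only if the job needs it, and the job is handed in when it is done.

Besides the shell and the picture viewer there is one more tool, called in YAML: its name, and indented under it one key for each argument. arm_command: Moves the arm, as the interface text tells. Its arguments: {"type":"object","properties":{"steps":{"type":"array"},"grip_force":{"type":"number"}},"required":["steps"]}

```bash
ls; mkdir -p pics; cat > h.py <<'E'
import numpy as np, cv2
from rig import sense, capture, finish_job, search_frame, trace
def K(p):
    f=200/np.tan(np.radians(p["fov_y"])/2); return f
def proj(p,X):
    E=np.array(p["extrinsics"]); X=np.atleast_2d(X); c=X@E[:3,:3].T+E[:3,3]; f=K(p)
    return np.c_[c[:,0]/c[:,2]*f+p["cx"], c[:,1]/c[:,2]*f+p["cy"]]
def back(p,uv,z):
    E=np.array(p["extrinsics"]); R,t=E[:3,:3],E[:3,3]; C=-R.T@t; f=K(p)
    uv=np.atleast_2d(uv); d=np.c_[(uv[:,0]-p["cx"])/f,(uv[:,1]-p["cy"])/f,np.ones(len(uv))]@R
    return C+d*((z-C[2])/d[:,2])[:,None]
E
python3 - <<'E'
from h import *
s=sense(); print({k:np.round(v,3).tolist() for k,v in s.items()})
P={n:capture(n) for n in("top","side")}
for n,p in P.items():
    cv2.imwrite(f"pics/{n}0.png",p["frame"]); print(n,p["fov_y"],p["cx"],p["cy"],np.round(p["extrinsics"],3).tolist())
    for t in ["bench_pin","bolt_end","dock","load","stop","cam_handle","spare_pin","hammer","jar"]:
        print(t,[(np.round(r["point"]).tolist(),round(r["score"],2)) for r in search_frame(p,t)[:3]])
E
```

```text
pics
{'time_s': 0.0, 'joints': [-1.543, 0.313, 1.498, 0.0, 1.331, -0.223], 'dq': [0.0, 0.001, -0.002, -0.0, -0.001, -0.0], 'tau': [0.0, -41.226, -25.974, -0.0, 0.004, -0.0], 'eef_pos': [130.261, -508.319, 230.738], 'ee_rot': [-0.001, 0.992, 0.125, 0.0], 'force': [0.456, -0.318, -0.13], 'wrist_torque': [-0.042, 0.064, -0.076], 'grip_width': 1.003}
top 49.47571279615648 318.56831771462606 195.71761952843738 [[-0.006, -1.0, 0.017, -31.761], [-0.999, 0.005, -0.049, 516.249], [0.049, -0.017, -0.999, 1355.003], [0.0, 0.0, 0.0, 1.0]]
bench_pin [([575.0, -47.0, 40.0], 0.79), ([559.0, -237.0, 38.0], 0.7), ([346.0, -293.0, 38.0], 0.57)]
bolt_end [([570.0, -51.0, 45.0], 0.93), ([292.0, -473.0, 30.0], 0.88), ([563.0, -237.0, 37.0], 0.71)]
dock [([510.0, 152.0, 8.0], 0.85)]
load [([513.0, 154.0, 8.0], 0.58)]
stop [([514.0, 151.0, 6.0], 0.61), ([564.0, -236.0, 36.0], 0.47)]
cam_handle [([571.0, 161.0, 18.0], 0.91)]
spare_pin [([574.0, 406.0, 32.0], 0.9)]
hammer [([425.0, 445.0, -0.0], 0.75), ([550.0, -476.0, 23.0], 0.65)]
jar [([731.0, 14.0, 59.0], 0.48)]
side 57.801941901567915 323.3006922276985 196.39861293014718 [[-0.871, -0.491, 0.015, 455.317], [-0.265, 0.444, -0.856, 217.762], [0.414, -0.75, -0.516, 884.356], [0.0, 0.0, 0.0, 1.0]]
bench_pin [([552.0, -229.0, 28.0], 0.83), ([543.0, -20.0, 32.0], 0.73), ([397.0, -251.0, 14.0], 0.55)]
bolt_end [([553.0, -226.0, 24.0], 0.73), ([545.0, -18.0, 32.0], 0.68)]
dock [([509.0, 163.0, 12.0], 0.85), ([553.0, -232.0, 25.0], 0.43)]
load [([506.0, 164.0, 12.0], 0.93), ([551.0, -230.0, 25.0], 0.62)]
stop [([507.0, 161.0, 10.0], 0.68)]
cam_handle [([564.0, 173.0, 14.0], 0.82)]
spare_pin [([564.0, 417.0, 36.0], 0.58)]
hammer []
jar [([725.0, 30.0, 34.0], 0.64)]
```

View pics/top0.png

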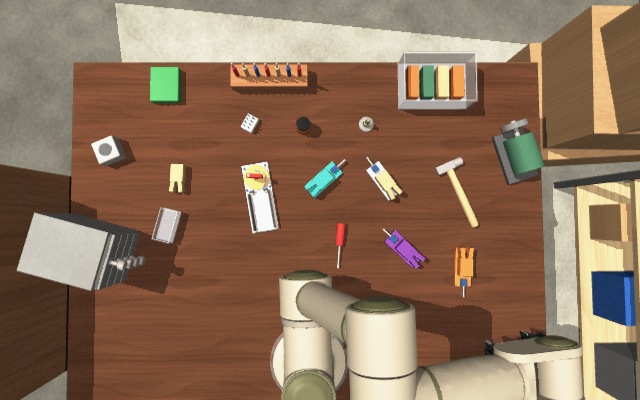

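View pics/side0.png

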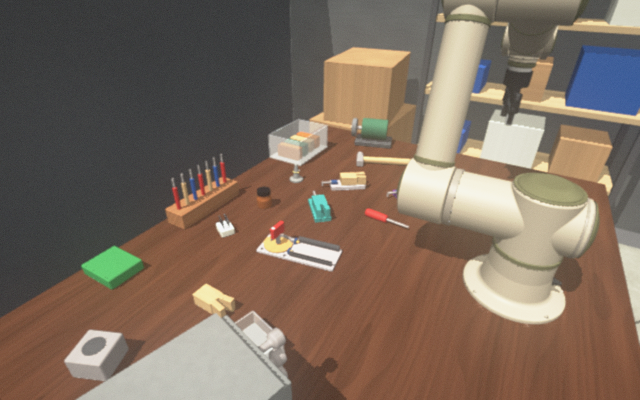

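The top view shows the real bench pin (light wood, aluminium sled) at about (383,180), with its bolt pointing up-left to (369,157). The dock is at (260,200), its open end down and its cam at (257,177). The look-alikes are turquoise (325,178), purple (405,250) and orange (465,265). The side view agrees. The networks confuse the look-alikes, so I'll go closer with the wrist camera.

arm_command:
  steps: [0.95, 0.65, 0.2, 0.4, 100, 0.95, 0.65, 0.2, 0.4, 100, 0.95, 0.65, 0.2, 0.4, 100, 0.95, 0.65, 0.2, 0.4, 100, 0.95, 0.65, 0, 0.4, 100]

```text
time_s: 1.62
eef_pos: [369.3, -345.0, 272.2]
ee_rot: [0.001, 0.977, 0.212, 0.0]
force: [0.4, -1.4, -0.3]
grip_width: 1.001
```

arm_command:
  steps: [0.95, 0.65, 0, 0.4, 100, 0.95, 0.65, 0, 0.4, 100, 0.95, 0.65, 0, 0.4, 100, 0, 0, 0, 0, 100, 0, 0, 0, 0, 100]

```text
time_s: 2.25
eef_pos: [510.0, -248.8, 271.1]
ee_rot: [-0.0, 0.965, 0.262, -0.0]
force: [-0.8, 0.0, -0.1]
grip_width: 0.999
```

```bash
python3 - <<'E'
from h import *
p=capture("wrist"); s=sense(); print(s["eef_pos"],s["ee_rot"])
cv2.imwrite("pics/w1.png",p["frame"]); print(p["fov_y"],p["cx"],p["cy"],np.round(p["extrinsics"],3).tolist())
for t in ["bench_pin","bolt_end"]:
    for r in search_frame(p,t)[:3]: print(t,np.round(r["point"]),r["score"],proj(p,r["point"]).round())
E
```

```text
[ 509.65633674 -249.20661379  271.31032638] [ 1.86706619e-05  9.65227023e-01  2.61413036e-01 -1.33668460e-04]
59.98018906629479 315.8932646387706 198.02707800566654 [[0.506, -0.863, 0.001, -473.55], [-0.823, -0.482, 0.299, 248.063], [-0.257, -0.152, -0.954, 510.462], [0.0, 0.0, 0.0, 1.0]]
bench_pin [ 329. -470.   30.] 0.95 [[389. 356.]]
bench_pin [ 568. -235.   46.] 0.88 [[332. 109.]]
bench_pin [ 359. -292.   30.] 0.58 [[284. 280.]]
bolt_end [ 562. -233.   45.] 0.96 [[327. 112.]]
bolt_end [ 329. -469.   34.] 0.93 [[389. 358.]]
bolt_end [ 358. -295.   31.] 0.65 [[286. 282.]]
```

View pics/w1.png

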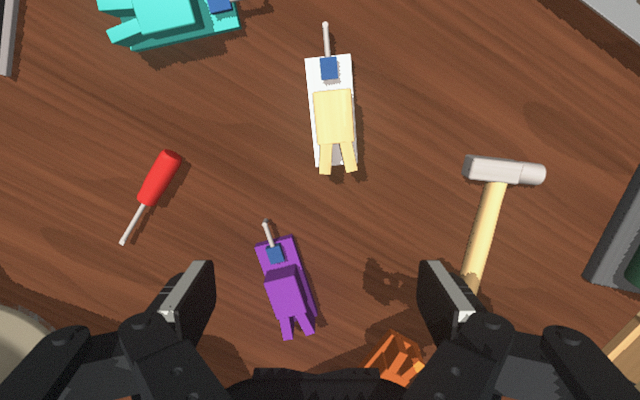

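The wrist view shows the pin in full. The sled's front corners are at (305,59) and (351,54), the bolt's end at (325,24), and the wood's top front corners at (314,94) and (351,89). I'll fit its pose by least squares.

```bash
cat >> h.py <<'E'
from scipy.optimize import least_squares
def fit(p,L,uv,x0):
    L=np.array(L,float);uv=np.array(uv,float)
    def T(q):
        c,s=np.cos(q[2]),np.sin(q[2]); return np.c_[q[0]+c*L[:,0]-s*L[:,1],q[1]+s*L[:,0]+c*L[:,1],L[:,2]]
    r=least_squares(lambda q:(proj(p,T(q))-uv).ravel(),x0,x_scale=[10,10,.05],loss="soft_l1")
    print("fit",r.x.round(3),"res",(proj(p,T(r.x))-uv).round(1).tolist()); return r.x
E
python3 - <<'E'
from h import *
p=capture("wrist")
fit(p,[(60,25,14),(60,-25,14),(25,20,46),(25,-20,46),(92,0,20)],[(305,59),(351,54),(314,94),(351,89),(325,23)],[555,-237,.5])
im=cv2.resize(p["frame"][10:190,240:430],None,fx=3,fy=3,interpolation=cv2.INTER_CUBIC); cv2.imwrite("pics/w1c.png",im)
E
```

```text
fit [ 562.149 -242.594    0.638] res [[-0.2, 0.7], [0.2, 0.2], [-1.2, -0.7], [1.1, -0.3], [0.1, 0.1]]
```

View pics/w1c.png

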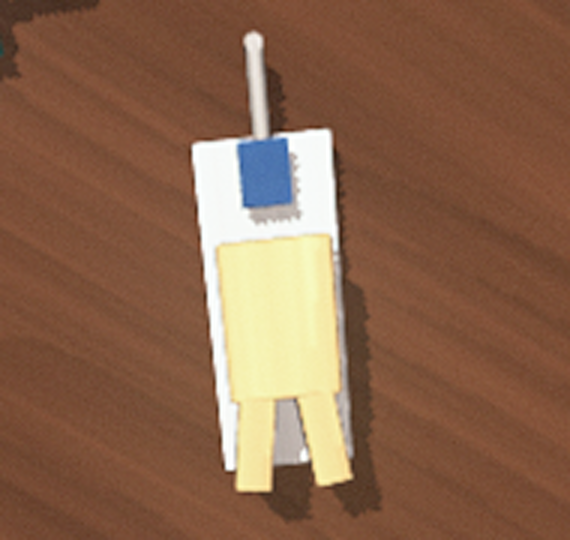

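The crop confirms the fit to about 1 px: pin near (562,−243), yaw 0.64. Next I'll look at the dock from above before grasping.

arm_command:
  steps: [-0.1, 0.95, 0, -0.5, 100, -0.1, 0.95, 0, -0.5, 100, -0.1, 0.95, 0, -0.5, 100, -0.1, 0.95, 0, -0.5, 100, -0.1, 0.95, 0, -0.5, 100]

```text
time_s: 3.08
eef_pos: [484.7, -10.3, 271.6]
ee_rot: [0.0, 0.988, 0.154, 0.0]
force: [0.7, -0.0, 0.3]
grip_width: 1.001
```

arm_command:
  steps: [-0.1, 0.95, 0, -0.5, 100, -0.1, 0.95, 0, -0.5, 100, -0.1, 0.95, 0, -0.5, 100, 0, 0, 0, 0, 100, 0, 0, 0, 0, 100]

```text
time_s: 3.7
eef_pos: [470.4, 130.6, 271.4]
ee_rot: [0.0, 0.996, 0.09, 0.0]
force: [0.5, 0.2, -0.2]
grip_width: 0.999
```

```bash
python3 - <<'E'
from h import *
p=capture("wrist"); s=sense(); print(s["eef_pos"],s["ee_rot"])
import pickle; pickle.dump(p,open("w2.pkl","wb"))
m=trace(p,"dock")
if m: 
  v,u=np.nonzero(m[0]["mask"]); b=[max(u.min()-12,0),max(v.min()-12,0),u.max()+12,v.max()+12]; print(b)
else: b=[0,0,640,400]
c=p["frame"][b[1]:b[3],b[0]:b[2]]; k=min(800/c.shape[1],600/c.shape[0],3); print(k)
cv2.imwrite("pics/w2.png",cv2.resize(c,None,fx=k,fy=k,interpolation=cv2.INTER_CUBIC))
E
```

```text
[470.44885115 130.28261624 271.35998571] [1.43245206e-04 9.95966000e-01 8.97312865e-02 5.18035970e-05]
[np.int64(251), np.int64(0), np.int64(355), np.int64(219)]
2.73972602739726
```

View pics/w2.png

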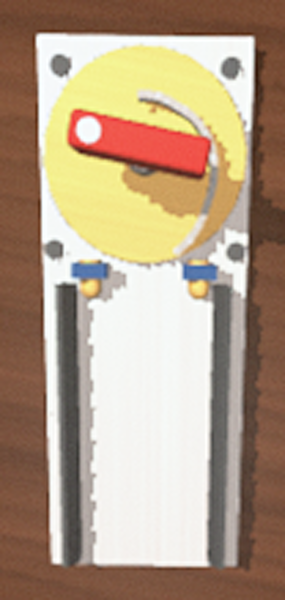

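The dock crop shows the plate corners at about (36,36), (254,37), (237,567) and (52,565), with the channel opening at the bottom. The blue stops are at y≈270 with the plungers just below them. The red handle runs from the white dot (88,130) to (208,152), which puts the cam slightly clockwise of open.

```bash
python3 - <<'E'
from h import *
import pickle; p=pickle.load(open("w2.pkl","rb"))
k=2.7397; f=lambda a:[(251+x/k,y/k) for x,y in a]
q=fit(p,[(44,42,8),(44,-42,8),(-171,42,8),(-171,-42,8)],f([(36,35),(255,36),(52,566),(238,568)]),[570,165,.15])
# rail inner/outer cross-check: near rail ends, stops
c,s=np.cos(q[2]),np.sin(q[2])
W=lambda L:np.array([[q[0]+c*x-s*y,q[1]+s*x+c*y,z] for x,y,z in L])
print("pred crop cam top,stopsL/R(z21),plate", [((u-251)*k,v*k) for u,v in proj(p,W([(0,0,72),(-46,0,21),(0,40,30),(0,-40,30)]))])
for z in (72,):
    B=back(p,f([(88,130),(76,110),(211,139)]),z); print(B.round(1), np.arctan2(*(B[1]-B[2])[1::-1]))
print("load",W([(-116.5,0,8)]))
pw=None
E
```

```text
fit [5.74934e+02 1.61251e+02 1.70000e-01] res [[-0.0, -0.2], [-0.1, 0.4], [0.0, -0.1], [0.1, -0.2]]
pred crop cam top,stopsL/R(z21),plate [(np.float64(139.34313913506935), np.float64(142.28967064835544)), (np.float64(144.29653087319383), np.float64(280.23363960725305)), (np.float64(36.90225244485523), np.float64(152.77149904485677)), (np.float64(250.04134742204977), np.float64(155.21447349954065))]
[[575.6 178.6  72. ]
 [580.9 183.5  72. ]
 [580.2 138.   72. ]] 1.5559436718791688
load [[460.1177928  141.51745714   8.        ]]
```

Dock fit: origin (574.9, 161.3), yaw 0.170, cam ≈0.18, all consistent with the sizes given. Now over the pin.

arm_command:
  steps: [0.23, -0.93, 0, 0.65, 100, 0.23, -0.93, 0, 0.65, 100, 0.23, -0.93, 0, 0.65, 100, 0.23, -0.93, 0, 0.65, 100, 0.23, -0.93, 0, 0.65, 100]

```text
time_s: 4.42
eef_pos: [527.7, -104.0, 271.4]
ee_rot: [0.0, 0.973, 0.23, 0.0]
force: [0.2, -0.4, 0.8]
grip_width: 1.001
```

arm_command:
  steps: [0.23, -0.93, 0, 0.65, 100, 0.23, -0.93, -0.5, 0.65, 100, 0.23, -0.93, -1, 0.65, 100, 0, 0, -1, 0, 100, 0, 0, -0.5, 0, 100]

```text
time_s: 5.05
eef_pos: [559.5, -237.3, 123.1]
ee_rot: [-0.002, 0.95, 0.311, -0.001]
force: [0.5, -0.5, -0.2]
grip_width: 1.0
```

arm_command:
  steps: [0, 0, 0, 0, 100]

```text
time_s: 5.18
eef_pos: [559.9, -236.8, 124.5]
ee_rot: [-0.001, 0.95, 0.311, -0.001]
force: [-0.3, 0.7, 0.0]
grip_width: 0.997
```

```bash
python3 - <<'E'
from h import *
p=capture("wrist"); s=sense(); print(s["eef_pos"],2*np.arctan2(s["ee_rot"][2],s["ee_rot"][1]))
import pickle; pickle.dump(p,open("w3.pkl","wb"))
q=[562.15,-242.6,.638];c,sn=np.cos(q[2]),np.sin(q[2])
L=[(60,25,14),(60,-25,14),(25,20,46),(25,-20,46),(92,0,20),(-30,20,46),(-30,-20,46)]
uv=proj(p,[(q[0]+c*x-sn*y,q[1]+sn*x+c*y,z) for x,y,z in L]); print(uv.round())
cv2.imwrite("pics/w3.png",p["frame"])
E
```

```text
[ 560.81339469 -236.98223298  126.43580843] 0.6335026696293755
[[288. 114.]
 [359. 114.]
 [294. 173.]
 [355. 172.]
 [324.  65.]
 [295. 249.]
 [353. 249.]]
```

View pics/w3.png

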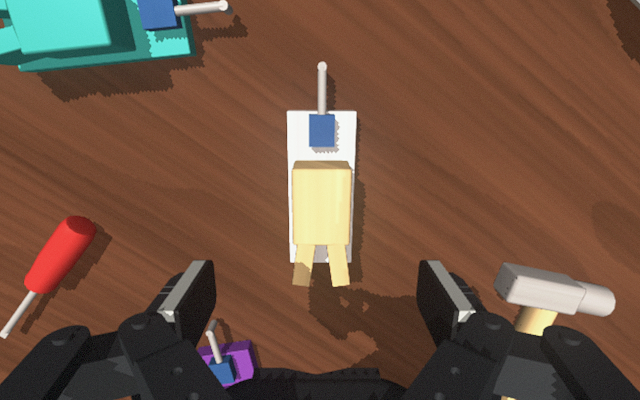

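The pin lies straight ahead between the fingers. Sled front corners are at (288,111) and (356,111), wood rear corners at (294,245) and (351,244), bolt end at (322,64). I'll refit with these.

```bash
python3 - <<'E'
from h import *
import pickle; p=pickle.load(open("w3.pkl","rb"))
q=fit(p,[(60,25,14),(60,-25,14),(92,0,20),(-30,20,46),(-30,-20,46),(25,20,46),(25,-20,46),(-60,25,14),(-60,-25,14)],[(288,111),(356,111),(322,64),(294,245),(351,244),(293,166),(351,165),(290,261),(352,261)],[562,-242,.63])
s=sense(); d=q[:2]-s["eef_pos"][:2]; print("move units",d/50,"z",(20-s["eef_pos"][2])/50,"twist",np.degrees(q[2]-2*np.arctan2(s["ee_rot"][2],s["ee_rot"][1]))/5)
E
```

```text
fit [ 564.091 -239.589    0.636] res [[-1.5, -1.8], [1.2, -2.0], [0.0, -4.1], [-0.6, -0.2], [-0.2, 0.7], [-1.5, 1.4], [2.1, 2.3], [0.6, 0.7], [0.3, 0.6]]
move units [ 0.06555584 -0.05214229] z -2.1287161686622547 twist 0.026642497771755026
```

arm_command:
  steps: [0.05, -0.08, -0.7, 0.03, 100, 0, 0, -0.7, 0, 100, 0, 0, -0.5, 0, 100, 0, 0, -0.2, 0, 100, 0, 0, 0, 0, 100]

```text
time_s: 5.85
eef_pos: [564.1, -240.5, 22.2]
ee_rot: [0.001, 0.95, 0.313, 0.0]
force: [-1.0, -0.0, 0.4]
grip_width: 0.998
```

arm_command:
  steps: [0, 0, -0.04, 0, 40, 0, 0, 0, 0, 30, 0, 0, 0, 0, 30, 0, 0, 0, 0, 30, 0, 0, 0, 0, 30]
  grip_force: 45

```text
time_s: 6.48
eef_pos: [564.0, -240.2, 20.0]
ee_rot: [0.0, 0.95, 0.313, 0.0]
force: [-1.7, 0.7, 5.6]
grip_width: 0.461
```

arm_command:
  steps: [0, 0, 0, 0, 30, 0, 0, 0.2, 0, 30, 0, 0, 0.6, 0, 30, 0, 0, 0.6, 0, 30, 0, 0, 0, 0, 30]

```text
time_s: 7.1
eef_pos: [564.5, -240.6, 91.2]
ee_rot: [0.002, 0.95, 0.313, 0.001]
force: [0.4, -0.3, -3.8]
grip_width: 0.456
```

Grip opening is 39 mm and the load is about 3.5 N, so the pin is held. Checking how it sits in the hand.

```bash
python3 - <<'E'
from h import *
p=capture("wrist"); s=sense(); print(s["eef_pos"],2*np.arctan2(s["ee_rot"][2],s["ee_rot"][1]))
import pickle; pickle.dump((p,s),open("w4.pkl","wb"))
c=p["frame"][100:400,200:460]
cv2.imwrite("pics/w4.png",cv2.resize(c,None,fx=2,fy=2,interpolation=cv2.INTER_CUBIC))
E
```

```text
[ 563.67574902 -240.08726897   89.23626402] 0.6373785661368178
```

View pics/w4.png

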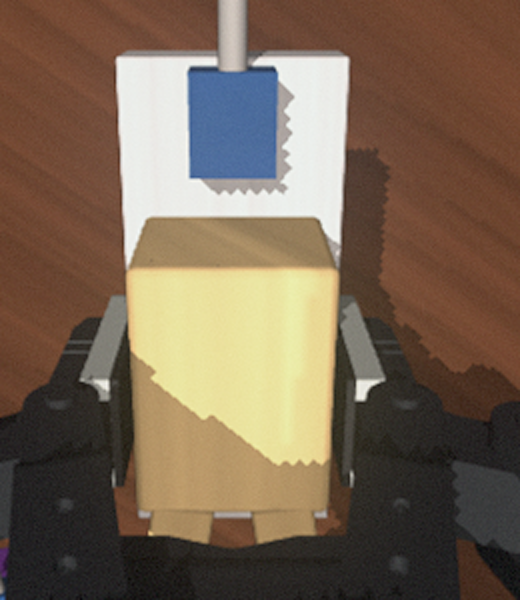

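The pin sits square in the hand: sled front corners at crop (117,56) and (349,55), wood rear corners at (137,510) and (330,508). Fitting its pose relative to the TCP.

```bash
python3 - <<'E'
from h import *
import pickle; p,s=pickle.load(open("w4.pkl","rb"))
z=s["eef_pos"][2]-20
q=fit(p,[(60,25,14+z),(60,-25,14+z),(-30,20,46+z),(-30,-20,46+z)],[(258.5,128),(374.5,127.5),(268.5,355),(365,354)],[562,-242,.63])
d=q[:2]-s["eef_pos"][:2]; a=.637; print("pin in tool x,y", d@[np.cos(a),np.sin(a)], d@[-np.sin(a),np.cos(a)])
q=fit(p,[(60,25,14+z),(60,-25,14+z)],[(258.5,128),(374.5,127.5)],[562,-242,.63])
d=q[:2]-s["eef_pos"][:2]; print("front only", d@[np.cos(a),np.sin(a)], d@[-np.sin(a),np.cos(a)])
E
```

```text
fit [ 564.751 -241.669    0.638] res [[-0.7, -0.5], [0.4, -0.1], [0.3, 0.1], [-0.1, 0.7]]
pin in tool x,y -0.07633173948586693 -1.911258847764992
fit [ 564.797 -241.953    0.641] res [[-0.5, 0.0], [0.5, 0.0]]
front only -0.20797537908603386 -2.166734629398644
```

In the hand the pin measures x≈−0.1, y≈−1.9. The grip centres it, so the lateral part is mostly camera bias, which the dock measurement shares. Carrying it over the dock.

arm_command:
  steps: [-0.1, 0.4, 0.4, -0.67, 30, -0.26, 0.95, 0.4, -0.67, 30, -0.28, 0.95, 0.2, -0.67, 30, -0.28, 0.95, 0, -0.67, 30, -0.28, 0.95, 0, -0.67, 30]

```text
time_s: 7.78
eef_pos: [502.3, -28.4, 137.6]
ee_rot: [-0.001, 0.985, 0.171, -0.001]
force: [1.1, 1.3, -2.0]
grip_width: 0.457
```

arm_command:
  steps: [-0.28, 0.95, 0, -0.67, 30, -0.28, 0.95, 0, -0.67, 30, -0.28, 0.95, 0, -0.67, 30, -0.06, 0.6, 0, 0, 30, 0, 0, 0, 0, 30]

```text
time_s: 8.4
eef_pos: [457.5, 143.9, 137.7]
ee_rot: [-0.0, 0.996, 0.086, -0.001]
force: [0.2, -0.8, -3.2]
grip_width: 0.458
```

arm_command:
  steps: [0, 0, 0, 0, 30, 0, 0, 0, 0, 30]

```text
time_s: 8.65
eef_pos: [458.7, 141.6, 138.7]
ee_rot: [0.0, 0.996, 0.084, -0.0]
force: [0.2, 0.2, -3.4]
grip_width: 0.459
```

arm_command:
  steps: [0, 0.02, -0.6, 0, 30, 0, 0, -0.56, 0, 30, 0, 0, 0, 0, 30, 0, 0, 0, 0, 30]

```text
time_s: 9.15
eef_pos: [459.3, 143.1, 82.1]
ee_rot: [0.0, 0.996, 0.084, 0.001]
force: [0.0, -0.2, -2.9]
grip_width: 0.455
```

```bash
python3 - <<'E'
from h import *
p=capture("wrist"); s=sense(); print(s["eef_pos"],2*np.arctan2(s["ee_rot"][2],s["ee_rot"][1]))
import pickle; pickle.dump((p,s),open("w5.pkl","wb"))
cv2.imwrite("pics/w5.png",cv2.resize(p["frame"][0:270,160:480],None,fx=2.2,fy=2.2,interpolation=cv2.INTER_CUBIC))
E
```

```text
[459.45055183 143.26310208  82.31848053] 0.16921263266628295
```

View pics/w5.png

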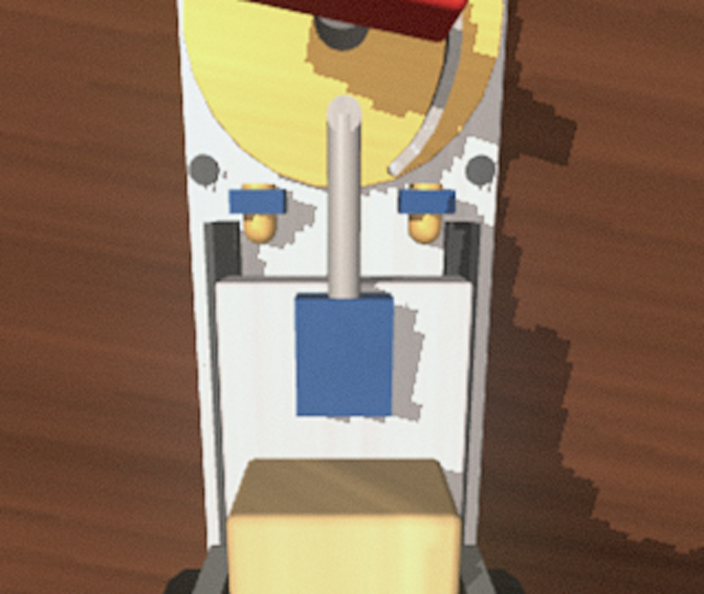

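The pin hangs centred over the channel: bracket and sled mid at crop x≈344, stops and plungers mid at ≈342. The stops' top front edge is at row 212, the plunger noses at 243, the sled front at ≈281. Working out the offset from this one picture.

```bash
python3 - <<'E'
from h import *
import pickle; p,s=pickle.load(open("w5.pkl","rb"))
f=lambda a:[(160+x/2.2,y/2.2) for x,y in a]; T=s["eef_pos"]; a=.17; u=np.array([np.cos(a),np.sin(a)]); v=np.array([-np.sin(a),np.cos(a)])
loc=lambda B:[((b[:2]-T[:2])@u,(b[:2]-T[:2])@v) for b in B]
z=T[2]-20
print("sled front corners", np.round(loc(back(p,f([(217,279),(471,279)]),14+z)),1))
print("stop face top corners z21", np.round(loc(back(p,f([(230,212),(286,212),(399,213),(455,213)]),21)),1))
print("plunger nose z15", np.round(loc(back(p,f([(260,243),(424,243)]),15)),1))
D=np.array([574.93,161.25])-T[:2]; print("dock from w2 in tool", D@u,D@v)
E
```

```text
sled front corners [[ 60.4  22.7]
 [ 60.3 -25.9]]
stop face top corners z21 [[ 71.8  27.5]
 [ 71.8  13.2]
 [ 71.5 -15.8]
 [ 71.5 -30.2]]
plunger nose z15 [[ 63.8  20.7]
 [ 63.7 -23.1]]
dock from w2 in tool 116.85785065369626 -1.8094717181247526
```

Pin relative to dock: x ≈ −117, y ≈ −0.3, so it is on target. Lowering straight down.

arm_command:
  steps: [0, 0, -0.4, 0, 30, 0, 0, -0.3, 0, 30, 0, 0, -0.2, 0, 30, 0, 0, -0.1, 0, 30, 0, 0, 0, 0, 30]

```text
time_s: 9.82
eef_pos: [458.7, 143.4, 31.1]
ee_rot: [-0.0, 0.996, 0.085, -0.0]
force: [-0.3, -0.5, -2.8]
grip_width: 0.464
```

arm_command:
  steps: [0, 0, -0.05, 0, 30, 0, 0, -0.03, 0, 30, 0, 0, 0, 0, 30]

```text
time_s: 10.2
eef_pos: [458.9, 143.5, 27.9]
ee_rot: [0.0, 0.996, 0.085, 0.0]
force: [-3.4, -0.5, 6.1]
grip_width: 0.454
```

The pin is on the plate (z as expected, contact force). Releasing, then rising.

arm_command:
  steps: [0, 0, 0.02, 0, 60, 0, 0, 0, 0, 70, 0, 0, 0, 0, 70, 0, 0, 0.3, 0, 70, 0, 0, 0.8, 0, 70]

```text
time_s: 10.82
eef_pos: [457.9, 143.3, 83.5]
ee_rot: [-0.0, 0.996, 0.085, -0.001]
force: [0.3, -0.0, 0.9]
grip_width: 0.7
```

arm_command:
  steps: [-0.1, 0, 0.8, 0, 70, -0.3, 0, 0.8, 0, 70, 0, 0, 0, 0, 70, 0, 0, 0, 0, 70]

```text
time_s: 11.32
eef_pos: [438.5, 143.4, 163.1]
ee_rot: [-0.0, 0.996, 0.085, -0.0]
force: [-0.4, 0.7, -0.2]
grip_width: 0.701
```

```bash
python3 - <<'E'
from h import *
p=capture("wrist"); s=sense(); print(s["eef_pos"],2*np.arctan2(s["ee_rot"][2],s["ee_rot"][1]))
import pickle; pickle.dump((p,s),open("w6.pkl","wb"))
cv2.imwrite("pics/w6.png",cv2.resize(p["frame"][0:330,180:450],None,fx=1.8,fy=1.8,interpolation=cv2.INTER_CUBIC))
E
```

```text
[438.42069626 143.39281298 162.61864049] 0.16956635507605694
```

View pics/w6.png

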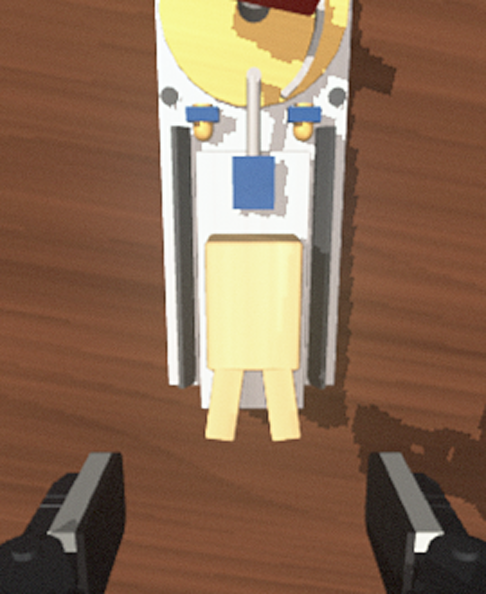

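The pin sits in the channel between the rails. The sled front is at row 152, the plunger noses at ≈140, the stop face at ≈121, and the bolt end reaches into the hook's mouth at (253,72). Checking the numbers and planning the handle grasp.

```bash
python3 - <<'E'
from h import *
import pickle; p,s=pickle.load(open("w6.pkl","rb"))
f=lambda a:[(180+x/1.8,y/1.8) for x,y in a]; a=.17; u=np.array([np.cos(a),np.sin(a)]); v=np.array([-np.sin(a),np.cos(a)]); T=s["eef_pos"]
loc=lambda B:np.round([((b[:2]-T[:2])@u,(b[:2]-T[:2])@v) for b in B],1).tolist()
print("front",loc(back(p,f([(197,152),(310,152)]),22)))
print("stop",loc(back(p,f([(187,121),(219,121),(288,121),(320,121)]),21)))
print("nose",loc(back(p,f([(203,140),(303,140)]),15)))
print("wood rear",loc(back(p,f([(206,368),(299,368)]),54)))
print("dock w2",[(np.array([574.93,161.25])-T[:2])@k for k in(u,v)])
E
```

```text
front [[79.4, 19.2], [79.4, -29.6]]
stop [[92.0, 23.3], [92.0, 9.6], [92.0, -19.9], [92.0, -33.6]]
nose [[84.6, 17.0], [84.6, -27.0]]
wood rear [[-8.2, 15.1], [-8.2, -24.4]]
dock w2 [np.float64(137.5626111593881), np.float64(-5.49519317004557)]
```

The pin's origin is at about −117 mm in the dock's frame (estimates −116 to −118.5), centred, flat and released. Now the handle: turn the tool to a yaw of about 1.56 and move over the cam.

arm_command:
  steps: [0.17, 0.025, 0, 1, 60, 0.17, 0.025, 0, 1, 60, 0.17, 0.025, 0, 1, 60, 0.17, 0.025, 0, 1, 60, 0.17, 0.025, 0, 1, 60]

```text
time_s: 12.0
eef_pos: [481.2, 149.7, 162.0]
ee_rot: [-0.0, 0.954, 0.3, -0.001]
force: [-0.5, -0.8, 0.5]
grip_width: 0.6
```

arm_command:
  steps: [0.17, 0.025, 0, 1, 60, 0.17, 0.025, 0, 1, 60, 0.17, 0.025, 0, 1, 60, 0.17, 0.025, 0, 1, 60, 0.17, 0.025, 0, 1, 60]

```text
time_s: 12.62
eef_pos: [523.7, 155.9, 161.8]
ee_rot: [-0.001, 0.867, 0.499, -0.001]
force: [0.6, 0.3, 1.3]
grip_width: 0.597
```

arm_command:
  steps: [0.17, 0.025, 0, 1, 60, 0.17, 0.025, 0, 1, 60, 0.17, 0.025, 0, 1, 60, 0.17, 0.025, 0, 1, 60, 0.17, 0.025, 0, 1, 60]

```text
time_s: 13.25
eef_pos: [566.2, 162.1, 161.7]
ee_rot: [-0.001, 0.738, 0.675, -0.001]
force: [0.6, 1.1, -0.1]
grip_width: 0.598
```

arm_command:
  steps: [0.17, 0.025, 0, 0.9, 60, 0, 0, 0, 0, 60, 0, 0, 0, 0, 60]

```text
time_s: 13.62
eef_pos: [574.3, 163.4, 162.4]
ee_rot: [-0.0, 0.712, 0.702, -0.001]
force: [0.9, 0.4, -0.5]
grip_width: 0.599
```

```bash
cat >> h.py <<'E'
def handle(p):
    "red top face of handle -> centre & long-axis angle at z=72 (brightest red only)"
    h=cv2.cvtColor(p["frame"],cv2.COLOR_BGR2HSV)
    m=(((h[...,0]<6)|(h[...,0]>174))&(h[...,1]>170)&(h[...,2]>70)).astype(np.uint8)
    n,l,st,c=cv2.connectedComponentsWithStats(m)
    out=[]
    for i in range(1,n):
        if st[i,4]<150: continue
        v,u=np.nonzero(l==i); r=cv2.minAreaRect(np.c_[u,v].astype(np.float32)); B=back(p,cv2.boxPoints(r),72)[:,:2]
        e=[B[1]-B[0],B[2]-B[1]]; L=max(e,key=np.linalg.norm)
        out.append((B.mean(0).round(1).tolist(),[round(float(np.linalg.norm(k)),1) for k in e],round(float(np.arctan2(L[1],L[0])%np.pi),3),int(st[i,4]),r))
    return out
E
python3 - <<'E'
from h import *
p=capture("wrist"); s=sense(); print(s["eef_pos"],2*np.arctan2(s["ee_rot"][2],s["ee_rot"][1]),s["joints"].round(2) if hasattr(s["joints"],"round") else s["joints"])
for o in handle(p): print(o)
cv2.imwrite("pics/w7.png",p["frame"])
print(proj(p,[(574.6,163.2,72)]))
E
```

```text
[574.29622283 163.39970516 162.68215195] 1.5559756393425435 [ 0.08  0.53  1.36 -0.    1.25  0.1 ]
([575.8, 164.3], [10.9, 49.5], 1.565, 892, ((319.0, 198.5), (67.0, 16.0), 90.0))
[[317.32971301 201.0493715 ]]
```

Handle measured at (575.8,164.3), long axis 1.565 rad, 49.5 × 11 mm. That agrees with my prediction, and the TCP is over it. Descending.

arm_command:
  steps: [0, 0, -0.8, 0.1, 60, 0, 0, -0.8, 0, 60, 0, 0, -0.5, 0, 60, 0, 0, -0.25, 0, 60, 0, 0, 0, 0, 60]

```text
time_s: 14.3
eef_pos: [574.5, 163.4, 45.5]
ee_rot: [-0.0, 0.709, 0.705, -0.0]
force: [0.8, 0.2, 0.7]
grip_width: 0.605
```

arm_command:
  steps: [0, 0, 0, 0, 10, 0, 0, 0, 0, 5, 0, 0, 0, 0, 5, 0, 0, 0, 0, 5, 0, 0, 0, 0, 5]
  grip_force: 35

```text
time_s: 14.92
eef_pos: [576.0, 163.6, 46.8]
ee_rot: [0.001, 0.709, 0.705, 0.002]
force: [5.0, 1.2, 2.1]
grip_width: 0.13
```

```bash
python3 - <<'E'
from h import *
s=sense(); print(s["force"],s["wrist_torque"],s["grip_width"],s["eef_pos"],2*np.arctan2(s["ee_rot"][2],s["ee_rot"][1]))
E
```

```text
[4.9712214  1.2404263  2.11754348] [ 0.1072615  -0.51927156  0.01744675] 0.13047827251588048 [576.02104602 163.5730723   46.80736704] 1.5656809156734819
```

The handle is held (11 mm), with a 5 N side force. I'll shift 1.5 mm to follow it and turn clockwise.

arm_command:
  steps: [0.03, 0, 0, -0.5, 5, 0, 0, 0, -1, 5, 0, 0, 0, -1, 5, 0, 0, 0, -1, 5, 0, 0, 0, -1, 5]

```text
time_s: 15.55
eef_pos: [576.2, 163.6, 46.8]
ee_rot: [0.0, 0.834, 0.552, 0.0]
force: [-2.8, 0.3, 5.9]
grip_width: 0.132
```

arm_command:
  steps: [0, 0, 0, -1, 5, 0, 0, 0, -1, 5, 0, 0, 0, -1, 5, 0, 0, 0, -1, 5, 0, 0, 0, -1, 5]

```text
time_s: 16.18
eef_pos: [576.2, 163.6, 46.8]
ee_rot: [0.0, 0.933, 0.359, 0.0]
force: [-2.3, 0.3, 6.0]
grip_width: 0.13
```

arm_command:
  steps: [0, 0, 0, -1, 5, 0, 0, 0, -1, 5, 0, 0, 0, -1, 5, 0, 0, 0, -1, 5, 0, 0, 0, -1, 5]

```text
time_s: 16.8
eef_pos: [576.3, 163.5, 46.8]
ee_rot: [0.0, 0.989, 0.148, 0.0]
force: [-2.3, -0.8, 5.8]
grip_width: 0.136
```

arm_command:
  steps: [0, 0, 0, -1, 5, 0, 0, 0, -1, 5, 0, 0, 0, 0, 5]

```text
time_s: 17.18
eef_pos: [576.3, 163.5, 46.8]
ee_rot: [-0.0, 0.998, 0.062, 0.0]
force: [-2.4, -0.3, 6.6]
grip_width: 0.13
```

Tool yaw 0.124, so cam ≈1.6 rad. Letting go, rising, and turning the tool a half turn back for a fresh hold.

arm_command:
  steps: [0, 0, 0, 0, 40, 0, 0, 0, 0, 60, 0, 0, 0, 0, 60, 0, 0, 0, 0, 60, 0, 0, 0, 0, 60]

```text
time_s: 17.8
eef_pos: [576.1, 163.4, 45.6]
ee_rot: [-0.0, 0.998, 0.063, -0.0]
force: [-0.4, -0.3, -0.4]
grip_width: 0.606
```

arm_command:
  steps: [0, 0, 0.5, 0, 60, 0, 0, 0.7, 0, 60, 0, 0, 0.7, 0, 60, 0, 0, 0.4, 0, 60, 0, 0, 0, 0, 60]

```text
time_s: 18.42
eef_pos: [576.7, 163.5, 161.9]
ee_rot: [-0.0, 0.998, 0.063, 0.001]
force: [-1.1, -0.7, -0.4]
grip_width: 0.601
```

```bash
python3 - <<'E'
from h import *
p=capture("wrist"); s=sense(); print(s["force"],s["eef_pos"],2*np.arctan2(s["ee_rot"][2],s["ee_rot"][1]),np.round(s["joints"],2))
for o in handle(p): print(o)
E
```

```text
[-0.4830555  -0.9264004  -0.70704835] [576.11450268 163.44598868 160.42664574] 0.12598764564172135 [0.08 0.53 1.36 0.   1.25 1.53]
([577.6, 162.2], [10.9, 48.0], 0.133, 816, ((316.0, 200.5), (65.0, 16.0), 90.0))
```

Force is zero and the cam is still at about 1.61. Half turn now: 36 rows of +5°.

arm_command:
  steps: [0, 0, 0, 1, 60, 0, 0, 0, 1, 60, 0, 0, 0, 1, 60, 0, 0, 0, 1, 60, 0, 0, 0, 1, 60]

```text
time_s: 19.1
eef_pos: [575.6, 163.4, 158.9]
ee_rot: [-0.0, 0.96, 0.279, -0.001]
force: [0.1, 0.2, 0.2]
grip_width: 0.601
```

arm_command:
  steps: [0, 0, 0, 1, 60, 0, 0, 0, 1, 60, 0, 0, 0, 1, 60, 0, 0, 0, 1, 60, 0, 0, 0, 1, 60]

```text
time_s: 19.73
eef_pos: [575.6, 163.4, 158.9]
ee_rot: [-0.001, 0.877, 0.48, -0.001]
force: [-0.4, 0.1, 1.0]
grip_width: 0.601
```

arm_command:
  steps: [0, 0, 0, 1, 60, 0, 0, 0, 1, 60, 0, 0, 0, 1, 60, 0, 0, 0, 1, 60, 0, 0, 0, 1, 60]

```text
time_s: 20.35
eef_pos: [575.6, 163.4, 158.9]
ee_rot: [-0.001, 0.753, 0.659, -0.001]
force: [0.5, 0.9, 0.1]
grip_width: 0.603
```

arm_command:
  steps: [0, 0, 0, 1, 60, 0, 0, 0, 1, 60, 0, 0, 0, 1, 60, 0, 0, 0, 1, 60, 0, 0, 0, 1, 60]

```text
time_s: 20.98
eef_pos: [575.6, 163.4, 158.9]
ee_rot: [-0.001, 0.592, 0.806, -0.001]
force: [0.3, 0.4, -0.5]
grip_width: 0.604
```

arm_command:
  steps: [0, 0, 0, 1, 60, 0, 0, 0, 1, 60, 0, 0, 0, 1, 60, 0, 0, 0, 1, 60, 0, 0, 0, 1, 60]

```text
time_s: 21.6
eef_pos: [575.6, 163.4, 158.9]
ee_rot: [-0.001, 0.404, 0.915, -0.001]
force: [0.4, 0.7, -0.6]
grip_width: 0.598
```

arm_command:
  steps: [0, 0, 0, 1, 60, 0, 0, 0, 1, 60, 0, 0, 0, 1, 60, 0, 0, 0, 1, 60, 0, 0, 0, 1, 60]

```text
time_s: 22.22
eef_pos: [575.6, 163.4, 158.9]
ee_rot: [-0.001, 0.196, 0.981, -0.0]
force: [0.2, 0.3, -0.5]
grip_width: 0.602
```

arm_command:
  steps: [0, 0, 0, 1, 60, 0, 0, 0, 1, 60, 0, 0, 0, 1, 60, 0, 0, 0, 1, 60, 0, 0, 0, 1, 60]

```text
time_s: 22.85
eef_pos: [575.6, 163.4, 159.0]
ee_rot: [-0.001, -0.021, 1.0, -0.0]
force: [-0.4, 0.7, -0.0]
grip_width: 0.596
```

arm_command:
  steps: [0, 0, 0, 1, 60, 0, 0, 0, 0, 60, 0, 0, 0, 0, 60]

```text
time_s: 23.22
eef_pos: [575.9, 163.4, 159.9]
ee_rot: [-0.001, -0.062, 0.998, -0.0]
force: [0.5, -0.9, -0.1]
grip_width: 0.602
```

```bash
python3 - <<'E'
from h import *
p=capture("wrist"); s=sense(); print(s["force"],s["eef_pos"],2*np.arctan2(s["ee_rot"][2],s["ee_rot"][1]),np.round(s["joints"],2))
for o in handle(p): print(o)
E
```

```text
[ 0.80566145 -0.06505014  0.16272627] [575.97464746 163.43131497 160.11112213] 3.266228587483385 [ 0.08  0.53  1.36 -0.    1.25 -1.61]
([574.9, 162.1], [10.9, 46.3], 0.131, 685, ((316.0, 202.5), (63.0, 16.0), 90.0))
```

arm_command:
  steps: [0, 0, -0.8, 0.05, 60, 0, 0, -0.8, 0, 60, 0, 0, -0.5, 0, 60, 0, 0, -0.2, 0, 60, 0, 0, 0, 0, 60]

```text
time_s: 23.9
eef_pos: [576.2, 163.4, 45.7]
ee_rot: [-0.0, -0.065, 0.998, -0.0]
force: [0.6, 0.7, 1.2]
grip_width: 0.601
```

arm_command:
  steps: [0, 0, 0, 0, 10, 0, 0, 0, 0, 5, 0, 0, 0, 0, 5, 0, 0, 0, 0, 5, 0, 0, 0, 0, 5]
  grip_force: 40

```text
time_s: 24.52
eef_pos: [576.6, 163.5, 46.6]
ee_rot: [0.001, -0.065, 0.998, -0.0]
force: [-0.7, -0.5, 5.7]
grip_width: 0.132
```

arm_command:
  steps: [0, 0, 0, -0.5, 5, 0, 0, 0, -1, 5, 0, 0, 0, -1, 5, 0, 0, 0, -1, 5, 0, 0, 0, -1, 5]

```text
time_s: 25.15
eef_pos: [576.6, 163.3, 46.6]
ee_rot: [0.001, 0.132, 0.991, -0.0]
force: [-1.9, -2.0, 6.0]
grip_width: 0.133
```

arm_command:
  steps: [0, 0, 0, -1, 5, 0, 0, 0, -1, 5, 0, 0, 0, -1, 5, 0, 0, 0, -1, 5, 0, 0, 0, -1, 5]

```text
time_s: 25.78
eef_pos: [576.5, 163.2, 46.6]
ee_rot: [0.001, 0.343, 0.939, -0.0]
force: [-1.7, -1.9, 7.8]
grip_width: 0.129
```

arm_command:
  steps: [0, 0, 0, -1, 5, 0, 0, 0, -1, 5, 0, 0, 0, -1, 5, 0, 0, 0, -1, 5, 0, 0, 0, -1, 5]

```text
time_s: 26.4
eef_pos: [576.3, 163.0, 46.6]
ee_rot: [0.0, 0.538, 0.843, -0.0]
force: [-4.9, -3.9, 8.8]
grip_width: 0.136
```

```bash
python3 - <<'E'
from h import *
s=sense(); y=2*np.arctan2(s["ee_rot"][2],s["ee_rot"][1]); print(s["force"],s["wrist_torque"],s["grip_width"],s["eef_pos"],y,"cam",.17-(y-np.pi*1.5)-np.pi*0-3.1416+0)
E
```

```text
[-4.9028876  -3.87347524  8.76656934] [-0.51493501  0.47170528  0.3366394 ] 0.1355071432668922 [576.26151173 162.97513002  46.6189897 ] 2.0045063532715095 cam -0.26371737288681985
```

Cam ≈ 2.88. Finishing the turn to the end stop.

arm_command:
  steps: [0, 0, 0, -1, 5, 0, 0, 0, -1, 5, 0, 0, 0, -0.8, 5, 0, 0, 0, 0, 5, 0, 0, 0, 0, 5]

```text
time_s: 27.02
eef_pos: [576.2, 163.1, 46.6]
ee_rot: [0.0, 0.636, 0.771, -0.0]
force: [-4.7, -2.6, 8.7]
grip_width: 0.134
```

arm_command:
  steps: [0, 0, 0, 0, 40, 0, 0, 0, 0, 60, 0, 0, 0, 0, 60, 0, 0, 0, 0, 60, 0, 0, 0, 0, 60]

```text
time_s: 27.65
eef_pos: [576.1, 163.5, 45.6]
ee_rot: [-0.0, 0.636, 0.771, -0.0]
force: [0.6, -0.1, -0.8]
grip_width: 0.598
```

arm_command:
  steps: [0, 0, 0.5, 0, 60, 0, 0, 0.7, 0, 60, 0, 0, 0.7, 0, 60, 0, 0, 0.7, 0, 60, 0, 0, 0.7, 0, 60]

```text
time_s: 28.28
eef_pos: [576.0, 163.4, 211.9]
ee_rot: [0.0, 0.636, 0.771, -0.0]
force: [0.3, 0.2, -0.9]
grip_width: 0.601
```

arm_command:
  steps: [0, -0.8, 0.4, 0, 60, 0, -0.8, 0, 0, 60, 0, -0.3, 0, 0, 60, 0, 0, 0, 0, 60, 0, 0, 0, 0, 60]

```text
time_s: 28.9
eef_pos: [576.1, 69.6, 230.5]
ee_rot: [-0.0, 0.636, 0.772, 0.0]
force: [-0.1, 0.3, -0.5]
grip_width: 0.601
```

```bash
python3 - <<'E'
from h import *
p=capture("wrist"); s=sense(); print(s["force"],s["eef_pos"],2*np.arctan2(s["ee_rot"][2],s["ee_rot"][1]))
for o in handle(p): print(o)
import pickle; pickle.dump((p,s),open("w8.pkl","wb"))
a=.17;c,n=np.cos(a),np.sin(a)
uv=proj(p,[(574.9+c*x-n*y,161.25+n*x+c*y,z) for x,y,z in [(44,42,8),(-171,-42,8),(44,-42,8),(-171,42,8)]]); print(uv)
lo=np.clip(uv.min(0)-15,0,None).astype(int); hi=(np.clip(uv.max(0)+15,0,[640,400])).astype(int); print(lo,hi)
cr=p["frame"][lo[1]:hi[1],lo[0]:hi[0]]; k=min(780/cr.shape[1],580/cr.shape[0],3); print(k)
cv2.imwrite("pics/w8.png",cv2.resize(cr,None,fx=k,fy=k,interpolation=cv2.INTER_CUBIC))
E
```

```text
[ 0.61228915 -0.51031957 -0.15150888] [576.09332503  69.59239775 230.48432698] 1.7635056558798652
([575.3, 161.6], [46.0, 11.3], 1.755, 748, ((337.6103515625, 68.98220825195312), (14.217156410217285, 60.20795822143555), 1.1457629203796387))
([420.8, -61.3], [26.2, 63.3], 3.07, 1455, ((135.11062622070312, 275.5257873535156), (67.58458709716797, 23.047576904296875), 13.13402271270752))
([889.8, 23.6], [11.9, 58.3], 2.799, 529, ((620.6292724609375, 281.3932800292969), (50.87989807128906, 12.295975685119629), 32.00538635253906))
[[380.94172442  28.06737125]
 [164.93578673 113.08238069]
 [374.51655964 117.94686916]
 [155.45966139  22.44578827]]
[140   7] [395 132]
3
```

View pics/w8.png

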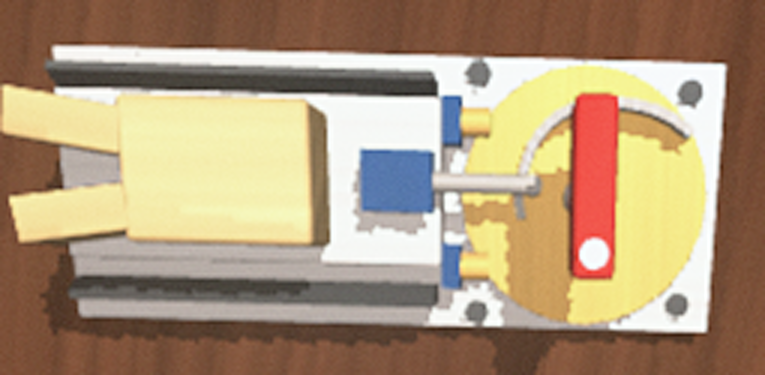

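The last picture shows the sled's front at crop x≈442, flush with the blue stops, and the plungers pushed in. The hook is round the bolt end at (535,183), and the white dot is on the opposite side at (593,252). The handle's axis at 1.755 rad gives cam ≈3.13. The arm is clear, so I'm handing in.

```bash
python3 -c "
from h import *
print(finish_job()); s=sense(); print(s['time_s'],s['force'])"
```

```text
the job is handed in; nothing more can be done
None
the job is handed in; nothing more can be done
```

The bench pin is home in the dock and the cam is locked. I handed the job in at about 29 s of the 61 s allowed; no verdict was reported.

- **Placing:** I gripped the pin with the draw bolt across its wood and lowered it flat into the channel, then let go. Its origin was at about x = −117 mm in the dock's frame. The separate picture estimates ran from −115.8 to −118.6 mm, all inside the allowed window, and the sled's front stayed short of the plungers.
- **Turning:** I turned the handle clockwise to about 1.61 rad and let go; the force readings were near zero. After a half turn of the tool I took a fresh hold and turned it on to the end.
- **Last checks:** The cam is at about 3.13 rad, from the handle's axis in the picture. The sled is flush against the blue stops and the bolt end is in the hook. The arm is about 230 mm up and clear.
- **What disagreed:** The wrist camera read about 2 mm off sideways, which I corrected for. The networks confused the look-alikes with the bench pin, so I told them apart by colour in the pictures. I took no last picture of the bystanders, but the arm passed well above them and met no unexpected force.

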